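Feed a capped sample tube through the orienting chute

TASK

Lay the orange-capped sample tube flat in the wide part of the steel feed tray, either end first, and let go of it. Then feed it endways through the throat so that it drops between the rails and slides down to the blue stop, hanging by its cap, cap up. Leave the bottle, the beaker and the screwdriver where they are.

Things in the scene. Friction and masses are not known exactly. Their poses are not given: they have to be found in the camera images.
- tube: Lying sample tube, 50 g, 74 mm long: round pale body, 16 mm diameter, 58 mm long, and a square orange cap, 32 x 32 mm, 16 mm high. Origin: centre of the foot. z runs along the axis from foot to cap (body 0 to 58 mm, cap 58 to 74). It starts on the bench pointing any way, on a side of the cap and the foot's edge, cap end 8 degrees up. Centre of mass 42 mm from the foot.
- tube_neck (a point): Point on the tube's axis in the plane of the cap's underside, 58 mm from the foot. Axes as the tube.
- tube_mid (a point): Point on the tube's axis halfway along its 74 mm, 37 mm from the foot. Axes as the tube.
- chute: Orienting chute on a white base plate 120 mm wide, fixed to the bench, slippery (friction about 0.12). Parts travel towards its own -y; z is up; x = 0 is its centre line. Origin: on the bench, under the edge where the tray's floor ends and the slot begins. The floor and the level rails are 125 mm above the bench. All its side walls stand only 6 mm above floor or rails.
- tray (a point): Steel feed tray: centre of its wide part, on the floor (chute y = +120 mm). The level floor runs from chute y = +170 mm (open end, no wall) to 0. It is 84 mm wide between the walls from y = +170 to +70 mm, then narrows evenly to a throat 36 mm wide from y = +15 mm on. Fingertips 8 mm above the floor clear the walls and push the tube endways. Axes as the chute.
- crest (a point): Point at rail height on the centre line (chute y = -40 mm) where the rails begin to slope. From y = 0 two white rails at floor height leave a slot of 22 mm: the tube's body falls through, its cap does not. They are level to this point, then slope down 22 degrees. A hanging tube slides by itself once pushed until its cap's middle is 15 mm past this point. Axes as the chute.
- chute_end (a point): Point at rail height on the centre line, near the low end of the slope, where the tube's neck point rests when the cap lies on the sloping rails against the blue stop plate (30 mm high). The slope is 125 mm long. Axes as the chute.
- reagent_bottle: Bystander: amber bottle with a long neck, 64 mm wide, 100 mm high, standing. Origin: centre of its underside, z up.
- beaker: Bystander: glass beaker, 72 mm wide, 85 mm high, standing. Origin: centre of its underside, z up.
- screwdriver: Bystander: red-handled screwdriver lying on the bench along its own x, handle to -x. Origin: its underside, near the middle.

How it is judged:
By the outcome, as a careful person would: the job done as asked, in the order asked, and still so for the second after the job is handed in, with the robot touching nothing.
It also fails if it takes over 45 s, if anything falls off the work surface, if the arm or the gripper's body presses on something with over 40 N, if the wrist force passes 120 N, or if a joint passes its speed limit or range.

ROBOT

A 6-joint arm with a two-finger parallel gripper is mounted at the origin on the work surface. World frame = base frame: x ahead of the robot, y to its left, z up, the work surface at z = 0. Lengths are in mm, angles in rad, forces in N, time in s.
With the tool pointing down it reaches from about 275 to 1000 mm from the base axis. Payload 8.4 kg.
Tool frame: the origin (TCP) lies on the centre line of the jaws, within the pads' length; the fingertips stand r.tip_reach ahead of it and the grasp point (between the pads) lies 3 mm ahead of it (r.tip_reach is the distance from the TCP to the fingertips, in mm); z points along the fingers, y is the direction in which the jaws open and shut (so a half turn about z gives the same grasp; the last joint's range is limited). The gripper opens to 85 mm and grips with 20 to 120 N. Pads are 22 mm wide; open, the fingers measure 114 mm over their backs; the gripper's body (76 mm by 85 mm) begins 54 mm behind the grasp point. The pads swing forward as they close: fully open they stand 13 mm farther back than shut.
Start: joints at [1.333, 0.353, 1.633, -0, 1.155, -0.002], TCP at [146.011, 607.708, 253.281] pointing down, gripper open.
Joint ranges: [-2.63, 2.63], [-0.92, 2.1], [0.06, 2.66], [-1.3, 4.44], [0, 2.69], [-3.02, 3.02]. Speed limits (rad/s): [2.22, 2.22, 2.79, 3.14, 3.14, 3.14].

INTERFACE

Orientations are given as [roll, pitch, yaw] about the fixed x, y, z axes, in that order (R = Rz(yaw) Ry(pitch) Rx(roll)).
In Python, from rig import sense, optics, r, nets gives the robot as it stands. The module is installed in compiled form; this text tells all that it offers.
- The arm moves only by the tool carry_out, never from a script. Its argument "increments" is a list that holds one entry, the list of rows, each a list of 6 numbers: the shift along the tool's x, y, z normalised to -1 to 1, where 1 is 40 cm, then the turn, a rotation vector about the tool's x, y, z normalised to -1 to 1, where 1 is 60 degrees. A call has 1 to 5 rows; each row is the pose to reach, as a shift and turn from the pose commanded when the call began, along the tool's axes at that moment; what a row does not reach only later rows make up. A row lasts 1/12 s, in which the tool goes at most 41.7 mm and 7.16 degrees, less where a joint would pass 70% of its speed; a pose out of reach is approached as far as the arm can. A call with a number of a shift or a turn outside -1 to 1 is refused whole. A call with a gripper value outside its range is refused whole. "hand" is the closure, from 0 (fully open) to 1 (shut), set as the call begins (left out, the last holds). The fingers move at their own pace and stop on an object; "squeeze" is the grip in N (left out, the last holds). Time passes only in rows, so rows that repeat a pose let the fingers close. It gives the time, the measured TCP pose, the force and the opening at its end, in the units of the state.
- sense(): the state, without advancing time (a new reading comes with each control period).
- optics.grab_frame(name): name is "scene" or "top" or "wrist"; returns a dict with "img" (384x512x3 uint8, red, green, blue), "range_z" (384x512 float32, mm along the optical axis (not along the pixel's ray), 0 where there is no reading), "fov_y" (degrees; the focal length in pixels is half the picture's height over the tangent of half this angle, whatever the lens; pixels are square), "cx", "cy" (the principal point, pixels), "k1" (the pictures are not rectified: a ray, as slopes to the right and down, at radius r is drawn at 1 + k1 r^2 times it, then the intrinsics apply), "R" (3x3) and "t" (3): a world point X has camera coordinates R X + t. Camera axes: x right, y down, z forward; pixel columns grow to the right and rows downward; lengths in mm; the calibration is good to about 2 mm. A picture is of the moment at which its call begins.
- r.sign_off(): hands the job in, once; it reports no verdict.
Trained networks look in the newest picture that a camera, given by its name, has taken for a name from the list of things; names that differ only in an ending like _2 or _b are one class to them, and where a whole thing is asked for, a point or a joint stands for the part that bears it (a point fixed in the world has none). Each returns a list of dicts, best first, with "confidence" (0 to 1); they miss things now and then, are a little off and sometimes report something else, mostly with a low value. They report only what shows in the picture. A call takes as long as a camera call.
- nets.trace(target, camera): "mask" (384x512 bool, what is visible of it).
- nets.tip_of(target, camera): "point" ([x, y, z] in mm, in world coordinates, good to about 4 mm: a listed point, or the origin of a listed thing).
The state is a dict: "clock": time; "qpos": joint angles; "qvel": joint speeds; "joint_efforts": joint torques, N m; "eef_pos": TCP position; "tcp_rot": TCP orientation; "contact_force": force on the tool from outside, world axes, zero at the start; "wrist_torque": the same for the moment, N m; "opening": opening from 0.0 (shut) to 1.0 (fully open).
Only numpy, scipy, OpenCV 4.12 (cv2) and the standard library are available. Lean on these libraries where they do the work, as an engineer would, in place of code of your own. Each camera call takes 0.05 s, during which the arm holds its last target.

## Working session

There is one attempt and no reset: what is moved stays moved. The work goes in short steps, Python scripts to look and compute and a tool call to move; the robot and the scene stay as the last step left them, time stands still between calls to the robot, and variables do not carry over. Pictures are saved under pics/ and viewed, and the job is handed in when it is done.

Besides the shell and the picture viewer there is one more tool, called by a JSON object that holds its "method" and its "body", one argument or row to a line. carry_out: Moves the arm, as the interface text tells. Its arguments: {"type":"object","properties":{"increments":{"type":"array","items":{"type":"array","items":{"type":"array","items":{"type":"number","minimum":-1,"maximum":1}}}},"hand":{"type":"number"},"squeeze":{"type":"number"}},"required":["increments"]}

```bash
mkdir -p pics
cat > h.py <<'E'
import numpy as np, cv2
from rig import sense, optics, r, nets
from scipy.spatial.transform import Rotation as Ro
def grab(n,save=None):
    f=optics.grab_frame(n)
    if save: cv2.imwrite('pics/'+save,f['img'][:,:,::-1])
    return f
def cloud(f):
    h,w=f['range_z'].shape
    F=h/2/np.tan(np.radians(f['fov_y'])/2)
    K=np.array([[F,0,f['cx']],[0,F,f['cy']],[0,0,1]])
    v,u=np.mgrid[:h,:w].astype(np.float64)
    xd=(u-f['cx'])/F; yd=(v-f['cy'])/F
    x,y=xd.copy(),yd.copy()
    for _ in range(20):
        s=1+f['k1']*(x*x+y*y); x=xd/s;y=yd/s
    z=f['range_z'].astype(float)
    P=np.stack([x*z,y*z,z],-1)
    return (P-f['t'])@f['R']   # R^T (P-t)
E
python3 - <<'E'
from h import *
s=sense(); print({k:np.round(v,3).tolist() for k,v in s.items()}, r.tip_reach)
for c in ['scene','top','wrist']:
    f=grab(c,c+'0.png'); print(c,f['fov_y'],f['k1'])
    for t in ['tube','tube_neck','tube_mid','chute','tray','crest','chute_end','reagent_bottle','beaker','screwdriver']:
        try:
            d=nets.tip_of(t,c)
            print(t,[(np.round(q['point']).tolist(),round(q['confidence'],2)) for q in d[:2]])
        except Exception as e: print(t,e)
E
```

```text
{'clock': 0.0, 'qpos': [1.333, 0.354, 1.634, 0.0, 1.155, -0.002], 'qvel': [0.002, 0.001, 0.0, -0.001, 0.001, -0.001], 'joint_efforts': [-0.0, -60.524, -34.207, -0.0, 0.01, -0.0], 'eef_pos': [145.914, 607.264, 252.588], 'tcp_rot': [-3.14, -0.0, 2.906], 'contact_force': [-0.407, -0.12, 0.349], 'wrist_torque': [0.035, -0.002, -0.047], 'opening': 0.998} 22.0
scene 47.85336687828281 -0.09389451072027793
tube [([602.0, -420.0, -5.0], 0.63)]
tube_neck [([467.0, 241.0, 14.0], 0.63)]
tube_mid [([451.0, 252.0, 14.0], 0.75)]
chute [([511.0, -72.0, 2.0], 0.69)]
tray [([521.0, 49.0, 125.0], 0.72)]
crest [([515.0, -112.0, 126.0], 0.77)]
chute_end [([505.0, -212.0, 85.0], 0.85)]
reagent_bottle [([410.0, -399.0, -3.0], 0.55)]
beaker [([645.0, 394.0, -1.0], 0.66), ([504.0, -213.0, 82.0], 0.19)]
screwdriver [([602.0, -418.0, -1.0], 0.72)]
top 43.946778049946566 -0.01976513046876426
tube [([421.0, 276.0, 8.0], 0.44)]
tube_neck [([464.0, 242.0, 14.0], 0.66), ([513.0, -111.0, 123.0], 0.37)]
tube_mid []
chute [([515.0, -72.0, 1.0], 0.67)]
tray [([525.0, 52.0, 126.0], 0.89)]
crest [([514.0, -112.0, 121.0], 0.68)]
chute_end [([508.0, -206.0, 88.0], 0.68), ([526.0, 49.0, 122.0], 0.66)]
reagent_bottle [([411.0, -395.0, 2.0], 0.54)]
beaker [([641.0, 390.0, 0.0], 0.72), ([527.0, 48.0, 125.0], 0.51)]
screwdriver [([600.0, -422.0, -1.0], 0.79)]
wrist 59.601911051597966 -0.07628306218977295
tube []
tube_neck []
tube_mid []
chute []
tray []
crest []
chute_end []
reagent_bottle []
beaker []
screwdriver []
```

View pics/scene0.png

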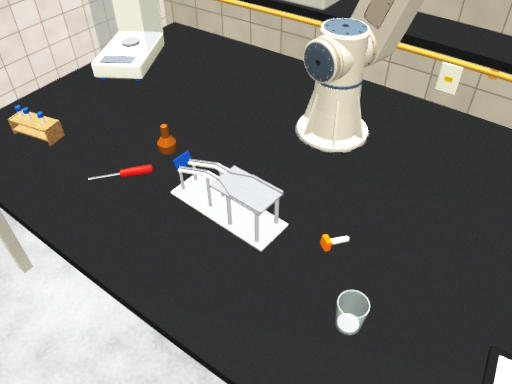

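View pics/top0.png

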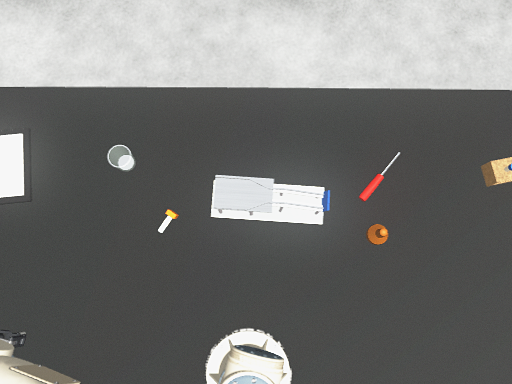

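Run:
```python
from h import *
f=grab('top'); P=cloud(f); np.save('top.npy',P)
print(sense()['clock'])
img=f['img'].astype(int)
# tube region
m=(abs(P[...,0]-450)<80)&(abs(P[...,1]-255)<80)&(P[...,2]>4)&(P[...,2]<60)&(f['range_z']>0)
p=P[m]; print(len(p))
q=p[:,:2]; c=q.mean(0); w,v=np.linalg.eigh(np.cov((q-c).T)); ax=v[:,1]
o=(img[...,0]>180)&(img[...,2]<90)&m
co=P[o].mean(0); print('cap',co,o.sum(), P[o].max(0))
if ax@(co[:2]-c)<0: ax=-ax
a=(q-c)@ax; b=(q-c)@[-ax[1],ax[0]]
print(c,ax,np.degrees(np.arctan2(ax[1],ax[0])),np.percentile(a,[0.5,1,99,99.5]))
for lo in range(-50,50,6):
    k=(a>=lo)&(a<lo+6)
    if k.sum()>3: print(lo,k.sum(),np.round([b[k].min(),b[k].max(),p[k,2].max()],1))
# chute walls: height slices
m=(abs(P[...,0]-520)<110)&(P[...,1]<140)&(P[...,1]>-260)&(f['range_z']>0)
p=P[m]
for y in range(110,-250,-10):
    k=(abs(p[:,1]-y)<2.5)&(p[:,2]>60)
    if k.sum()>2: print(y,np.round([p[k,0].min(),p[k,0].max(),np.median(p[k,2]),p[k,2].max()],1))
```

```text
1.7
336
cap [472.95824645 235.48594482  29.50556873] 56 [485.2151875  251.43881976  39.43508725]
[450.08578475 252.39374753] [ 0.90205378 -0.43162365] -25.570645511181347 [-89.79064171 -85.23878594  81.75197402  88.39328387]
-50 8 [-34.1  51.3   6.7]
-44 9 [-88.3  66.9   9.7]
-38 18 [-99.7  64.2  17.2]
-32 17 [-49.3  52.8  17.5]
-26 18 [-64.6  43.4  18.2]
-20 16 [-84.2  61.9  21.1]
-14 16 [-75.7  18.1  24.4]
-8 16 [-59.7  76.   25.3]
-2 15 [-63.2  81.8  22.8]
4 17 [-18.7  78.   28. ]
10 18 [-56.3  69.5  27.7]
16 20 [-75.6  69.   38.1]
22 27 [-70.2  52.5  34.6]
28 28 [-27.9  94.8  39.4]
34 20 [-58.   89.8  36.1]
46 8 [-49.2  72.2   7.2]
100 [477.  543.1 124.  135.4]
90 [476.6 572.9 124.5 134.9]
80 [474.9 573.3 125.3 138.2]
70 [474.4 575.  124.4 133.5]
60 [474.7 571.  124.5 133.1]
50 [474.3 571.  124.8 135.1]
40 [474.7 571.1 124.1 133.5]
30 [471.4 572.2 124.7 134.6]
20 [472.  567.9 125.7 136.2]
10 [471.2 567.3 124.6 133.3]
0 [471.6 567.4 124.1 132.7]
-10 [469.3 569.8 124.7 133.3]
-20 [468.2 568.1 124.2 133.4]
-30 [468.6 566.9 124.  134.6]
-40 [468.4 566.1 125.3 133.9]
-50 [466.2 566.5 124.8 135.9]
-60 [465.8 565.9 124.6 134.7]
-70 [486.  563.  126.  134.4]
-80 [486.2 543.  124.7 131.8]
-90 [482.9 542.3 125.5 133.2]
-100 [482.3 542.5 124.3 138.1]
-110 [484.4 543.  125.9 132.2]
-120 [482.  539.8 122.4 129.3]
-130 [481.2 541.1 117.5 126.3]
-140 [483.1 538.9 111.7 121.4]
-150 [479.7 539.6 109.8 118.5]
-160 [480.8 537.  105.7 114. ]
-170 [478.1 538.5 100.1 113.2]
-180 [479.3 536.3  97.5 103. ]
-190 [477.7 537.3  93.7 100.2]
-200 [476.7 534.2  89.3  97.8]
-210 [474.8 535.7  83.7  92.2]
-220 [475.2 532.6  80.   89.6]
-230 [474.4 533.5 100.8 111.3]
```

```bash
cat >> h.py <<'E'
def inc(target, yaw_deg, pose=None):
    "increments to reach target (TCP) pointing down with yaw; from measured pose"
    s=sense(); p=np.array(s['eef_pos']); R0=Ro.from_euler('xyz',s['tcp_rot'])
    R1=Ro.from_euler('xyz',[np.pi,0,np.radians(yaw_deg)])
    d=R0.inv().apply(np.array(target)-p); rv=(R0.inv()*R1).as_rotvec()
    print('clock',round(s['clock'],2),'pos',np.round(p,1),'rpy',np.round(np.degrees(s['tcp_rot']),2),'F',np.round(s['contact_force'],1),'open',round(s['opening'],3))
    print('d mm',np.round(d,1),'inc',np.round(d/400,4),'turn deg',np.round(np.degrees(rv),2),'inc',np.round(rv/np.radians(60),4))
E
python3 - <<'E'
from h import *
inc([455,250,200],-33)
f=grab('top')
for t in ['tube','tube_neck','tube_mid']:
  for c in ['top']:
    d=nets.trace(t,c)
    for q in d[:1]:
        m=q['mask'].astype(np.uint8); print(t,q['confidence'],m.sum())
        cv2.imwrite('pics/m.png',m*255)
        v,u=np.nonzero(m); print(cv2.minAreaRect(np.stack([u,v],1).astype(np.float32)))
cv2.imwrite('pics/tubezoom.png',cv2.resize(f['img'][190:250,130:210,::-1],None,fx=8,fy=8,interpolation=cv2.INTER_CUBIC))
E
```

```text
clock 1.7 pos [146.  607.7 253.3] rpy [180.    -0.   166.49] F [ 0.2  0.1 -0.6] open 1.0
d mm [-384.  -275.7   53.3] inc [-0.96   -0.6891  0.1332] turn deg [   0.      0.   -160.51] inc [ 0.      0.     -2.6751]
tube 0.55 157
((165.75001525878906, 219.25003051757812), (11.31370735168457, 21.920310974121094), 45.0)
tube_neck 0.7 4619
((269.743408203125, 199.34957885742188), (117.53909301757812, 42.771724700927734), 3.814074993133545)
tube_mid 0.65 131
((165.4603729248047, 220.58865356445312), (9.337285995483398, 22.728919982910156), 42.51044845581055)
```

View pics/tubezoom.png

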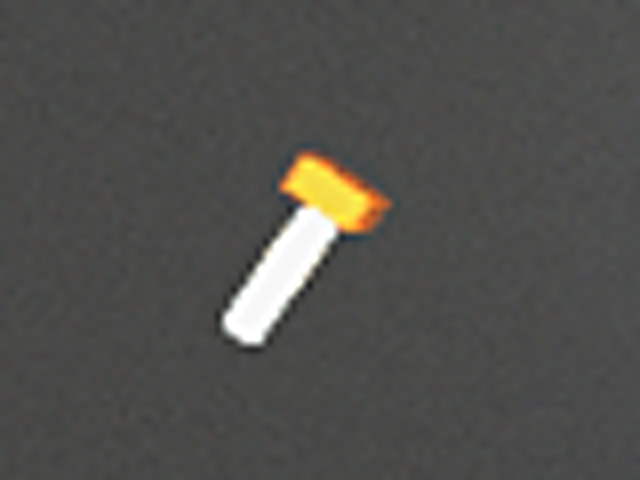

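View pics/wrist0.png

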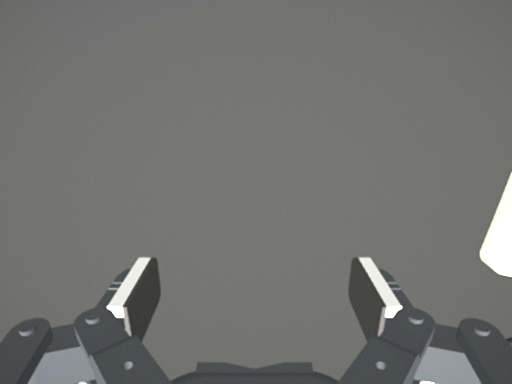

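{"method": "carry_out", "body": {
  "increments": [
    [[-0.4,-0.29,0.05,0,0,0.59],[-0.4,-0.29,0.05,0,0,0.59],[-0.4,-0.29,0.05,0,0,0.59],[-0.4,-0.29,0.05,0,0,0.59],[-0.4,-0.29,0.05,0,0,0.59]]
  ]
}}

```text
clock: 2.32
eef_pos: [275.7, 455.2, 233.0]
tcp_rot: [-3.141, 0.001, 2.282]
contact_force: [0.3, -1.1, -0.4]
opening: 0.998
```

Run:
```python
from h import *
inc([455,250,200],-33)
```

```text
clock 2.32 pos [275.7 455.2 233. ] rpy [-1.7998e+02  4.0000e-02  1.3073e+02] F [ 0.3 -1.1 -0.4] open 0.998
d mm [-272.5    2.1   33.2] inc [-0.6812  0.0051  0.083 ] turn deg [5.0000e-02 3.0000e-02 1.6373e+02] inc [9.0000e-04 5.0000e-04 2.7288e+00]
```

{"method": "carry_out", "body": {
  "increments": [
    [[-0.5,0.0,0.08,0,0,0.59],[-0.5,0.0,0.08,0,0,0.59],[-0.5,0.0,0.08,0,0,0.59],[-0.5,0.0,0.08,0,0,0.59],[-0.5,0.0,0.08,0,0,0.59]]
  ]
}}

```text
clock: 2.73
eef_pos: [407.2, 304.7, 201.1]
tcp_rot: [3.141, 0.0, 1.664]
contact_force: [0.1, 0.5, 0.1]
opening: 1.002
```

{"method": "carry_out", "body": {
  "increments": [
    [[0,0,0,0,0,0.59],[0,0,0,0,0,0.59],[0,0,0,0,0,0.59],[0,0,0,0,0,0.59],[0,0,0,0,0,0.59]]
  ]
}}

```text
clock: 3.15
eef_pos: [406.1, 306.6, 201.4]
tcp_rot: [3.142, -0.0, 1.046]
contact_force: [-0.2, -0.0, 0.2]
opening: 0.999
```

{"method": "carry_out", "body": {
  "increments": [
    [[0,0,0,0,0,0.59],[0,0,0,0,0,0.59],[0,0,0,0,0,0.59],[0,0,0,0,0,0.59],[0,0,0,0,0,0.59]]
  ]
}}

```text
clock: 3.57
eef_pos: [406.0, 306.8, 201.4]
tcp_rot: [-3.142, -0.0, 0.428]
contact_force: [0.6, 0.7, 0.0]
opening: 1.002
```

{"method": "carry_out", "body": {
  "increments": [
    [[0,0,0,0,0,0.59],[0,0,0,0,0,0.59],[0,0,0,0,0,0.59],[0,0,0,0,0,0.59],[0,0,0,0,0,0.59]]
  ]
}}

```text
clock: 3.98
eef_pos: [406.0, 306.8, 201.4]
tcp_rot: [-3.141, -0.0, -0.19]
contact_force: [-0.3, 0.5, 0.0]
opening: 0.999
```

Run:
```python
from h import *
inc([455,250,200],-33)
f=grab('wrist','w1.png'); R,t=f['R'],f['t']; print('cam pos',-R.T@t,'axis',R[2],'x',R[0])
print(sense()['qpos'])
for n in ['tube','tube_neck','tube_mid']:
    print(n,[(np.round(q['point'],1).tolist(),round(q['confidence'],2)) for q in nets.tip_of(n,'wrist')[:2]])
```

```text
clock 3.98 pos [406.  306.8 201.4] rpy [-1.7999e+02 -1.0000e-02 -1.0870e+01] F [-0.3  0.5  0. ] open 0.999
d mm [58.9 46.6  1.4] inc [0.1471 0.1164 0.0034] turn deg [-1.000e-02 -1.000e-02  2.213e+01] inc [-2.000e-04 -1.000e-04  3.688e-01]
cam pos [485.52266887 290.07111451 320.32795264] axis [-0.31168215  0.06009412 -0.94828421] x [-1.88539626e-01 -9.82065547e-01 -2.65671963e-04]
[ 6.44250359e-01  2.33571998e-01  1.92983194e+00 -1.48964123e-06
  9.78041664e-01  2.41294042e+00]
tube [([423.5, 273.0, 8.8], 0.91)]
tube_neck [([471.8, 240.4, 14.1], 0.63)]
tube_mid [([455.2, 252.6, 9.2], 0.76)]
```

View pics/w1.png

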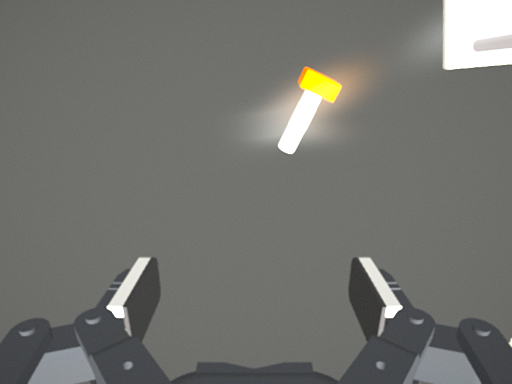

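```bash
cat >> h.py <<'E'
def ray(f,uv):
    h=f['img'].shape[0]; F=h/2/np.tan(np.radians(f['fov_y'])/2)
    K=np.array([[F,0,f['cx']],[0,F,f['cy']],[0,0,1.]])
    n=cv2.undistortPoints(np.array(uv,float).reshape(-1,1,2),K,np.array([f['k1'],0,0,0.]))[:,0]
    d=np.c_[n,np.ones(len(n))]@f['R']; C=-f['R'].T@f['t']; return C,d
def onz(f,uv,z):
    C,d=ray(f,uv); return C+d*((np.asarray(z)-C[2])/d[:,2])[:,None]
E
python3 - <<'E'
from h import *
f=grab('wrist'); I=f['img'].astype(int)
body=(I.min(2)>215); body[200:]=0; body[:,420:]=0
cap=(I[...,0]>200)&(I[...,2]<90); cap[200:]=0
n,l,st,ce=cv2.connectedComponentsWithStats(body.astype(np.uint8)); k=1+st[1:,4].argmax(); body=l==k
print(body.sum(),cap.sum())
out=[]
for m in (body,cap):
    v,u=np.nonzero(m); 
    print(cv2.minAreaRect(np.stack([u,v],1).astype(np.float32)))
v,u=np.nonzero(body); uv=np.stack([u,v],1)
s0=None
X=onz(f,uv,np.full(len(uv),12.)); 
# iterate z along axis
foot=np.array([423,273.]);
for it in range(4):
    q=X[:,:2]; c=q.mean(0); w,V=np.linalg.eigh(np.cov((q-c).T)); ax=V[:,1]; ax=ax*np.sign(ax[0])
    a=(q-c)@ax; lo=np.percentile(a,1); z=np.clip(8+(a-lo)*.139,8,17); X=onz(f,uv,z)
print('foot',c+ax*lo,'top',c+ax*np.percentile(a,99),'len',np.ptp(np.percentile(a,[1,99])),'ang',np.degrees(np.arctan2(ax[1],ax[0])),'w',np.ptp(np.percentile((q-c)@[-ax[1],ax[0]],[1,99])))
v,u=np.nonzero(cap); X=onz(f,np.stack([u,v],1),np.full(len(u),30.)); print('cap mean@z30',X.mean(0))
E
```

```text
1245 796
((299.5, 122.49998474121094), (19.230182647705078, 65.74039459228516), 26.56505012512207)
((319.4000244140625, 84.70001220703125), (41.59086608886719, 20.57182502746582), 26.56505012512207)
foot [419.93543552 273.50655365] top [466.93705228 240.69980172] len 57.318713786638945 ang -34.91473216559919 w 17.333184328124332
cap mean@z30 [474.89463908 237.67503009  30.        ]
```

Run:
```python
from h import *
inc([454.4,250.5,100],-34.6)
```

```text
clock 4.23 pos [406.  306.8 201.3] rpy [-1.7999e+02 -1.0000e-02 -1.0280e+01] F [ 1.   0.3 -1. ] open 0.998
d mm [ 57.7  46.8 101.3] inc [0.1442 0.117  0.2534] turn deg [-1.000e-02 -0.000e+00  2.432e+01] inc [-1.000e-04 -1.000e-04  4.053e-01]
```

{"method": "carry_out", "body": {
  "increments": [
    [[0.144,0.117,0.253,0,0,0.403],[0.144,0.117,0.253,0,0,0.403],[0.144,0.117,0.253,0,0,0.403],[0.144,0.117,0.253,0,0,0.403],[0.144,0.117,0.253,0,0,0.403]]
  ]
}}

```text
clock: 4.65
eef_pos: [453.4, 248.7, 98.0]
tcp_rot: [3.138, 0.002, -0.607]
contact_force: [-0.3, 0.1, 0.6]
opening: 0.994
```

Run:
```python
from h import *
f=grab('wrist','w2.png')
inc([454.4,250.5,26],-34.6)
for n in ['tube','tube_neck','tube_mid']:
    print(n,[(np.round(q['point'],1).tolist(),round(q['confidence'],2)) for q in nets.tip_of(n,'wrist')[:2]])
```

```text
clock 4.7 pos [453.9 249.7  99.4] rpy [ 1.7991e+02  5.0000e-02 -3.4560e+01] F [ 0.5  0.1 -0.1] open 1.002
d mm [ 0.  -1.  73.4] inc [ 1.000e-04 -2.500e-03  1.834e-01] turn deg [0.09 0.05 0.04] inc [0.0015 0.0008 0.0006]
tube [([421.1, 272.5, 9.2], 0.71)]
tube_neck [([470.7, 241.3, 13.0], 0.97)]
tube_mid [([451.9, 252.8, 11.3], 0.64)]
```

View pics/w2.png

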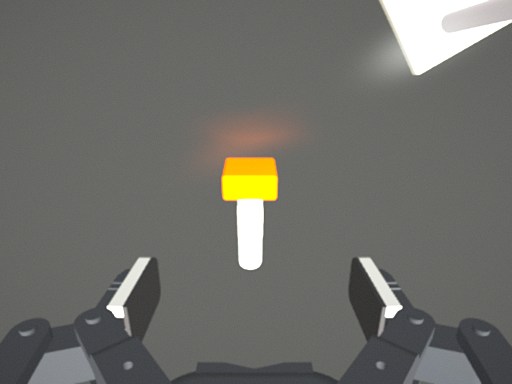

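{"method": "carry_out", "body": {
  "increments": [
    [[0,0,0.185,0,0,0],[0,0,0.185,0,0,0],[0,0,0.185,0,0,0],[0,0,0.185,0,0,0]]
  ]
}}

```text
clock: 5.18
eef_pos: [453.1, 250.4, 26.1]
tcp_rot: [3.14, 0.001, -0.603]
contact_force: [0.5, 0.5, 1.0]
opening: 1.004
```

{"method": "carry_out", "body": {
  "increments": [
    [[0,0,0,0,0,0],[0,0,0,0,0,0],[0,0,0,0,0,0],[0,0,0,0,0,0],[0,0,0,0,0,0]]
  ],
  "hand": 1,
  "squeeze": 40
}}

```text
clock: 5.6
eef_pos: [454.6, 250.6, 27.1]
tcp_rot: [-3.14, -0.001, -0.605]
contact_force: [0.2, 0.4, 0.2]
opening: 0.302
```

Run:
```python
from h import *
f=grab('wrist','w3.png')
inc([454.4,250.5,26],-34.6)
```

```text
clock 5.65 pos [454.4 250.5  26.9] rpy [-1.7994e+02 -3.0000e-02 -3.4690e+01] F [-1.5 -0.3  0.3] open 0.204
d mm [-0.   0.   0.9] inc [-0.0001  0.      0.0022] turn deg [-0.06 -0.03 -0.09] inc [-0.0011 -0.0005 -0.0014]
```

View pics/w3.png

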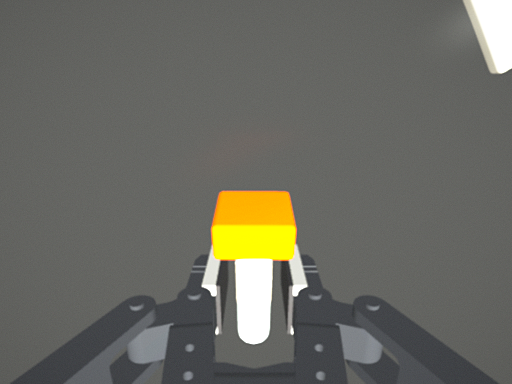

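Jaws nearly closed on the body just below the cap (cap at 254,225; pads at ~215 and ~295). Let them finish.

{"method": "carry_out", "body": {
  "increments": [
    [[0,0,0,0,0,0],[0,0,0,0,0,0],[0,0,0,0,0,0]]
  ]
}}

```text
clock: 5.9
eef_pos: [454.4, 250.4, 26.7]
tcp_rot: [-3.141, -0.0, -0.606]
contact_force: [-0.4, -0.4, 8.1]
opening: 0.17
```

Run:
```python
from h import *
f=grab('wrist','w4.png')
inc([454.4,250.5,226],-34.6)
```

```text
clock 5.95 pos [454.4 250.4  26.7] rpy [-1.7996e+02 -2.0000e-02 -3.4700e+01] F [-1.5 -0.6  7.5] open 0.174
d mm [   0.    -0.2 -199.3] inc [ 1.000e-04 -5.000e-04 -4.982e-01] turn deg [-0.04 -0.02 -0.1 ] inc [-0.0007 -0.0003 -0.0016]
```

View pics/w4.png

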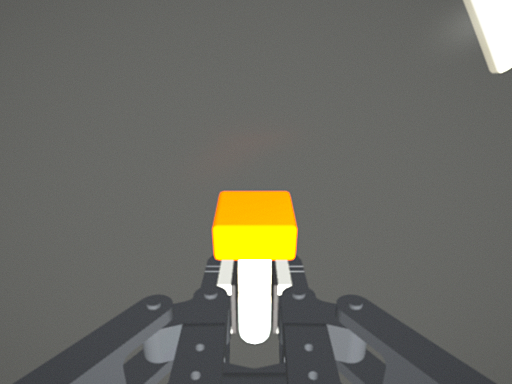

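{"method": "carry_out", "body": {
  "increments": [
    [[0,0,-0.1,0,0,0],[0,0,-0.2,0,0,0],[0,0,-0.3,0,0,0],[0,0,-0.4,0,0,0],[0,0,-0.48,0,0,0]]
  ]
}}

```text
clock: 6.37
eef_pos: [454.2, 250.3, 221.1]
tcp_rot: [-3.14, -0.001, -0.606]
contact_force: [0.5, 1.3, -0.4]
opening: 0.169
```

{"method": "carry_out", "body": {
  "increments": [
    [[0.043,0.033,0,0,0,-0.1],[0.086,0.066,0,0,0,-0.2],[0.128,0.099,0,0,0,-0.3],[0.171,0.132,0,0,0,-0.4],[0.214,0.165,0,0,0,-0.5]]
  ]
}}

```text
clock: 6.78
eef_pos: [486.8, 146.3, 218.2]
tcp_rot: [3.142, 0.0, -0.076]
contact_force: [0.4, 0.1, -1.2]
opening: 0.166
```

{"method": "carry_out", "body": {
  "increments": [
    [[0.021,0.05,0,0,0,-0.1],[0.041,0.1,0,0,0,-0.2],[0.062,0.15,0,0,0,-0.3],[0.082,0.2,0,0,0,-0.4],[0.103,0.25,0,0,0,-0.5]]
  ]
}}

```text
clock: 7.2
eef_pos: [519.7, 43.1, 218.0]
tcp_rot: [-3.141, 0.0, 0.447]
contact_force: [0.6, 0.4, -0.6]
opening: 0.166
```

{"method": "carry_out", "body": {
  "increments": [
    [[0,0,0,0,0,-0.1],[0,0,0,0,0,-0.2],[0,0,0,0,0,-0.3],[0,0,0,0,0,-0.4],[0,0,0,0,0,-0.5]]
  ]
}}

```text
clock: 7.62
eef_pos: [519.5, 44.1, 217.9]
tcp_rot: [-3.141, 0.0, 0.97]
contact_force: [0.3, 0.8, -1.2]
opening: 0.167
```

{"method": "carry_out", "body": {
  "increments": [
    [[0,0,0,0,0,-0.1],[0,0,0,0,0,-0.2],[0,0,0,0,0,-0.3],[0,0,0,0,0,-0.4],[0,0,0,0,0,-0.52]]
  ]
}}

```text
clock: 8.03
eef_pos: [519.4, 44.2, 218.0]
tcp_rot: [-3.141, 0.0, 1.514]
contact_force: [0.2, 0.0, -0.2]
opening: 0.165
```

Run:
```python
from h import *
f=grab('wrist','w5.png')
inc([520,44,200],86.5)
f=grab('top','t5.png')
c='top'
for n in ['tube','tube_neck','tube_mid','tray','crest','chute','chute_end']:
    print(n,[(np.round(q['point'],1).tolist(),round(q['confidence'],2)) for q in nets.tip_of(n,'top')[:1]],[(np.round(q['point'],1).tolist(),round(q['confidence'],2)) for q in nets.tip_of(n,'wrist')[:1]])
```

```text
clock 8.08 pos [519.5  44.2 218. ] rpy [-179.98    0.     87.34] F [ 0.4 -0.2 -0.7] open 0.165
d mm [-0.2  0.5 18. ] inc [-0.0004  0.0014  0.0449] turn deg [-0.02  0.    0.84] inc [-0.0004  0.0001  0.014 ]
tube [([518.0, 3.3, 200.9], 0.4)] [([517.3, 3.6, 200.2], 0.75)]
tube_neck [([520.1, 41.5, 203.0], 0.57)] [([524.5, 59.4, 205.3], 0.68)]
tube_mid [([521.3, 43.0, 201.1], 0.62)] [([521.1, 43.0, 202.5], 0.96)]
tray [([525.6, 49.8, 124.0], 0.91)] [([522.9, 47.7, 127.6], 0.86)]
crest [([514.6, -113.4, 120.9], 0.73)] [([509.8, -111.2, 127.8], 0.6)]
chute [([514.3, -67.3, -0.6], 0.81)] []
chute_end [([509.6, -209.5, 87.3], 0.83)] []
```

View pics/w5.png

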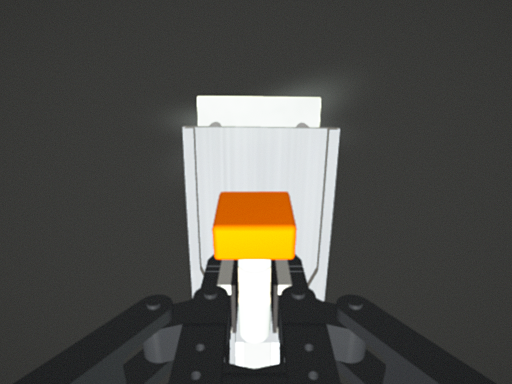

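View pics/t5.png

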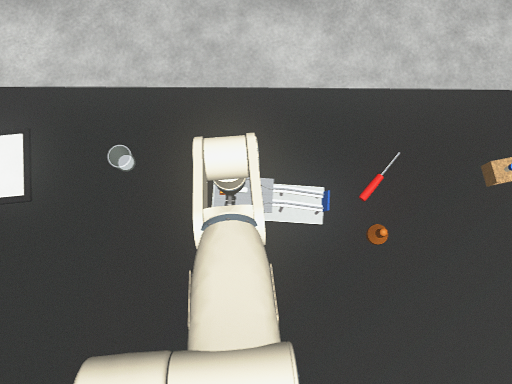

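Run:
```python
from h import *
f=grab('wrist')
cv2.imwrite('pics/w5z.png',cv2.resize(f['img'][110:310,170:350,::-1],None,fx=3.3,fy=3,interpolation=cv2.INTER_CUBIC))
g=cv2.cvtColor(f['img'],cv2.COLOR_RGB2GRAY).astype(int)
for v in (140,150,165,180,240,255): print(v,g[v,180:202].tolist(),g[v,318:342].tolist())
```

```text
140 [62, 104, 190, 227, 227, 225, 226, 223, 225, 225, 226, 228, 208, 140, 162, 220, 229, 224, 224, 224, 225, 227] [227, 225, 225, 227, 225, 226, 225, 183, 133, 158, 217, 228, 226, 226, 226, 225, 225, 224, 230, 222, 130, 68, 65, 66]
150 [65, 72, 135, 224, 229, 224, 224, 225, 224, 225, 226, 226, 218, 172, 146, 192, 227, 225, 225, 224, 225, 226] [227, 227, 226, 227, 230, 228, 206, 142, 140, 209, 226, 226, 227, 226, 226, 225, 226, 230, 224, 144, 73, 57, 60, 59]
165 [68, 64, 79, 150, 224, 228, 224, 224, 225, 225, 225, 225, 227, 210, 162, 157, 212, 227, 226, 225, 226, 225] [226, 226, 227, 227, 227, 206, 147, 145, 206, 227, 227, 226, 225, 226, 226, 226, 231, 221, 140, 68, 57, 59, 64, 58]
180 [64, 62, 56, 79, 155, 228, 229, 225, 226, 225, 224, 226, 226, 227, 203, 143, 163, 224, 228, 225, 225, 226] [225, 226, 229, 227, 206, 150, 145, 204, 227, 227, 225, 227, 227, 226, 228, 229, 197, 121, 66, 56, 56, 60, 60, 58]
240 [62, 59, 57, 63, 57, 60, 55, 84, 159, 225, 227, 222, 223, 222, 222, 224, 225, 207, 157, 161, 221, 226] [174, 131, 178, 218, 224, 225, 223, 223, 225, 225, 226, 191, 112, 58, 57, 59, 60, 60, 56, 62, 59, 59, 59, 59]
255 [58, 58, 57, 58, 60, 62, 57, 56, 75, 152, 225, 226, 223, 222, 225, 224, 223, 224, 206, 146, 162, 220] [140, 199, 226, 225, 223, 224, 222, 224, 228, 220, 150, 76, 55, 59, 59, 58, 57, 61, 57, 59, 58, 58, 57, 61]
```

View pics/w5z.png

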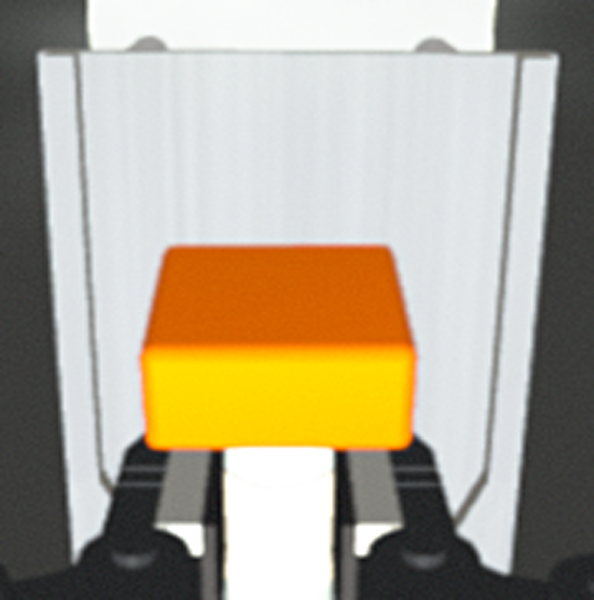

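Run:
```python
from h import *
f=grab('wrist')
L=[(193.2,140),(193.6,150),(194.6,165),(195.4,180),(198.6,240),(199.4,255)]
Rr=[(326.0,140),(325.6,150),(324.5,165),(323.5,180),(318.9,240),(317.8,255)]
a=onz(f,L,np.full(6,128.)); b=onz(f,Rr,np.full(6,128.))
print(np.round(a,1),np.round(b,1))
m=(a+b)/2; pf=np.polyfit(m[:,1],m[:,0],1); print('centre x= %.4f y + %.2f'%tuple(pf),np.degrees(np.arctan(np.polyfit(a[:,1],a[:,0],1)[0])),np.degrees(np.arctan(np.polyfit(b[:,1],b[:,0],1)[0])))
k=onz(f,[(201.2,270),(318.5,266.7)],np.full(2,131.)); print('kink',k)
e=onz(f,[(182,126.5),(339,127.5)],np.full(2,131.)); print('end',e)
# tube in hand: cap & body
I=f['img'].astype(int)
cap=(I[...,0]>200)&(I[...,2]<90); v,u=np.nonzero(cap); print(u.min(),u.max(),v.min(),v.max())
tt=onz(f,[(214.5,258),(295.5,258),(254,340)],[203,203,197.]); print(tt)
s=sense(); print(s['eef_pos'],np.degrees(s['tcp_rot'][2]))
```

```text
[[484.   92.4 128. ]
 [483.5  86.1 128. ]
 [483.   76.3 128. ]
 [482.4  66.4 128. ]
 [479.5  23.3 128. ]
 [478.7  11.6 128. ]] [[567.1  87.3 128. ]
 [566.8  81.  128. ]
 [566.2  71.2 128. ]
 [565.5  61.3 128. ]
 [562.6  18.2 128. ]
 [561.8   6.5 128. ]]
centre x= 0.0659 y + 519.69 3.7432046432729207 3.7994728442073513
kink [[479.21868508   1.30482831 131.        ]
 [561.82758339  -1.12641152 131.        ]]
end [[478.65489808 101.54071561 131.        ]
 [574.4667464   95.08409541 131.        ]]
213 295 192 259
[[501.75945787  50.07922933 203.        ]
 [538.30236165  47.84147046 203.        ]
 [516.35172593  -3.11629937 197.        ]]
[519.75387108  44.27721526 218.08747656] 86.46892544725509
```

{"method": "carry_out", "body": {
  "increments": [
    [[0,0.0072,0.05,0,0,0.004],[0,0.0072,0.1,0,0,0.004],[0,0.0072,0.14,0,0,0.004],[0,0.0072,0.152,0,0,0.004],[0,0.0072,0.16,0,0,0.004]]
  ]
}}

```text
clock: 9.35
eef_pos: [522.1, 44.1, 153.3]
tcp_rot: [-3.14, 0.0, 1.505]
contact_force: [-0.5, 0.0, -0.8]
opening: 0.165
```

{"method": "carry_out", "body": {
  "increments": [
    [[0,0,0.003,0,0,0],[0,0,0.004,0,0,0],[0,0,0.004,0,0,0]]
  ]
}}

```text
clock: 9.6
eef_pos: [523.2, 44.2, 153.3]
tcp_rot: [3.14, -0.0, 1.505]
contact_force: [0.1, 0.3, -0.6]
opening: 0.167
```

Run:
```python
from h import *
f=grab('wrist','w6.png')
inc([522.6,44,152],86.23)
```

```text
clock 9.65 pos [523.1  44.1 153.3] rpy [ 1.7992e+02 -1.0000e-02  8.6230e+01] F [-0.8  0.4 -1.5] open 0.167
d mm [-0.2 -0.5  1.3] inc [-0.0004 -0.0013  0.0032] turn deg [ 0.08 -0.01  0.  ] inc [ 0.0013 -0.0002  0.    ]
```

View pics/w6.png

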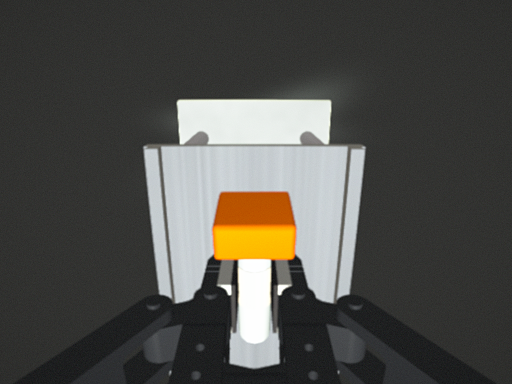

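{"method": "carry_out", "body": {
  "increments": [
    [[0,0,0.002,0,0,0],[0,-0.001,0.004,0,0,0],[0,-0.001,0.005,0,0,0]]
  ]
}}

```text
clock: 9.9
eef_pos: [523.0, 44.1, 151.6]
tcp_rot: [3.14, -0.0, 1.505]
contact_force: [-3.0, -1.2, 13.0]
opening: 0.168
```

{"method": "carry_out", "body": {
  "increments": [
    [[0,0,0,0,0,0],[0,0,0,0,0,0],[0,0,0,0,0,0],[0,0,0,0,0,0],[0,0,0,0,0,0]]
  ],
  "hand": 0.45
}}

```text
clock: 10.32
eef_pos: [522.1, 44.1, 150.4]
tcp_rot: [-3.141, 0.0, 1.505]
contact_force: [-0.1, -0.5, -0.4]
opening: 0.551
```

Run:
```python
from h import *
f=grab('wrist','w7.png')
inc([522.6,44,250],86.23)
```

```text
clock 10.37 pos [522.1  44.1 150.4] rpy [-179.99    0.     86.23] F [-0.2 -0.2 -0.2] open 0.548
d mm [ -0.1   0.5 -99.6] inc [-2.000e-04  1.100e-03 -2.491e-01] turn deg [-0.01  0.    0.  ] inc [-0.0002  0.0001  0.0001]
```

View pics/w7.png

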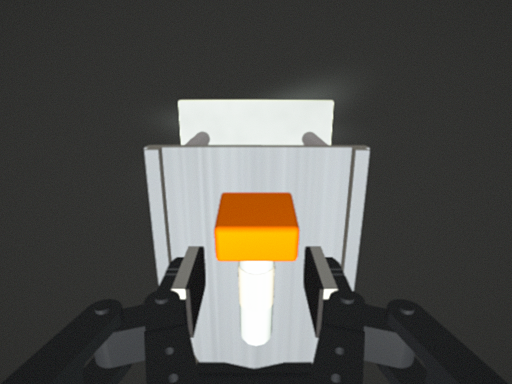

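{"method": "carry_out", "body": {
  "increments": [
    [[0,0,-0.08,0,0,0],[0,0,-0.15,0,0,0],[0.01,0.001,-0.15,0,0,0],[0.09,0.001,-0.15,0,0,0],[0.16,0.001,-0.15,0,0,0]]
  ]
}}

```text
clock: 10.78
eef_pos: [527.2, 108.2, 211.0]
tcp_rot: [3.14, -0.0, 1.503]
contact_force: [0.6, 0.5, -0.5]
opening: 0.552
```

{"method": "carry_out", "body": {
  "increments": [
    [[0,0,0,0,0,0],[0,0,0,0,0,0],[0,0,0,0,0,0],[0,0,0,0,0,0],[0,0,0,0,0,0]]
  ],
  "hand": 1
}}

```text
clock: 11.2
eef_pos: [526.7, 107.2, 210.3]
tcp_rot: [-3.141, 0.0, 1.504]
contact_force: [-0.6, -0.0, -0.1]
opening: -0.003
```

Run:
```python
from h import *
f=grab('wrist','w8.png')
inc([526.7,106.4,155],86.23)
print(r.tip_reach)
f=grab('scene')
cv2.imwrite('pics/s8.png',cv2.resize(f['img'][140:260,150:310,::-1],None,fx=5,fy=5,interpolation=cv2.INTER_CUBIC))
g=grab('top'); cv2.imwrite('pics/t8.png',cv2.resize(g['img'][150:250,190:350,::-1],None,fx=5,fy=5,interpolation=cv2.INTER_CUBIC))
```

```text
clock 11.25 pos [526.7 107.2 210.3] rpy [-1.7998e+02  1.0000e-02  8.6180e+01] F [0.9 0.7 0.4] open -0.001
d mm [-0.8  0.  55.3] inc [-2.100e-03  1.000e-04  1.384e-01] turn deg [-0.02  0.01 -0.05] inc [-0.0003  0.0002 -0.0009]
22.0
```

View pics/s8.png

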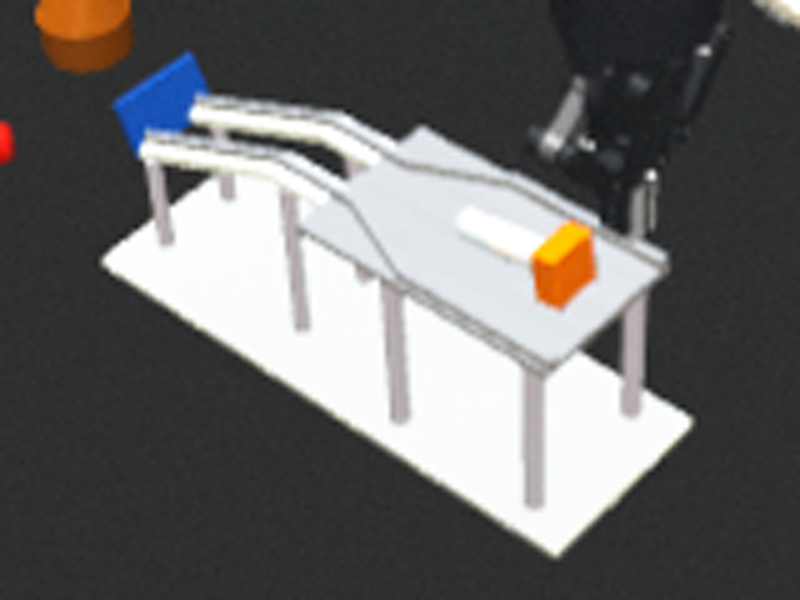

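View pics/w8.png

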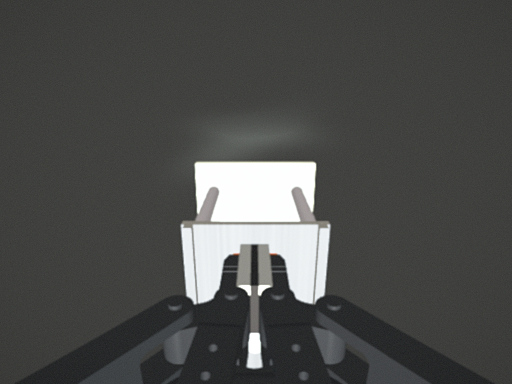

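View pics/t8.png

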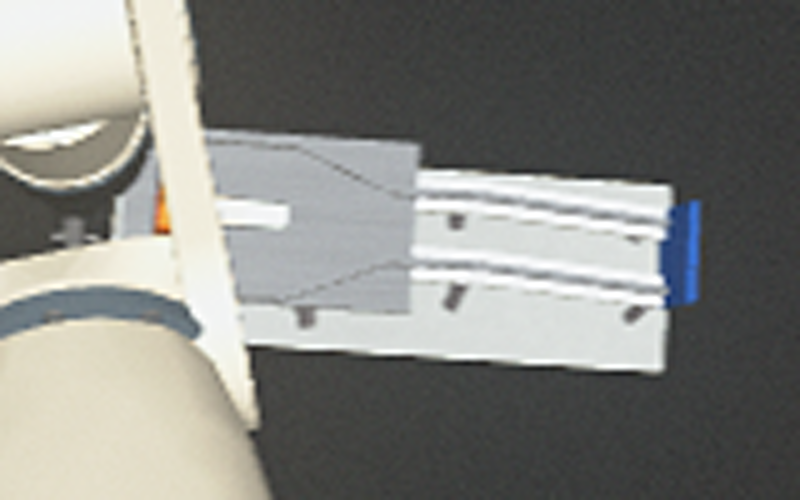

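{"method": "carry_out", "body": {
  "increments": [
    [[0,0,0.08,0,0,0],[0,0,0.138,0,0,0],[0,0,0.138,0,0,0],[-0.02,0,0.138,0,0,0]]
  ],
  "hand": 0.8
}}

```text
clock: 11.68
eef_pos: [525.7, 100.2, 154.7]
tcp_rot: [-3.139, 0.0, 1.505]
contact_force: [-0.3, 0.9, -0.2]
opening: 0.201
```

{"method": "carry_out", "body": {
  "increments": [
    [[-0.02,0,0,0,0,0],[-0.04,0,0,0,0,0],[-0.06,0,0,0,0,0],[-0.08,0,0,0,0,0],[-0.1,0,0,0,0,0]]
  ]
}}

```text
clock: 12.1
eef_pos: [524.0, 59.0, 156.0]
tcp_rot: [3.14, -0.0, 1.505]
contact_force: [-0.3, -1.0, -0.7]
opening: 0.199
```

Run:
```python
from h import *
f=grab('wrist','w9.png')
p=np.array(sense()['eef_pos']); yc=(p[1]+69.8)/.998
inc([519.69+.0659*p[1],p[1],155],86.23); print('yc',yc)
f=grab('scene')
cv2.imwrite('pics/s9.png',cv2.resize(f['img'][140:260,150:310,::-1],None,fx=5,fy=5,interpolation=cv2.INTER_CUBIC))
```

```text
clock 12.15 pos [523.7  58.  155.8] rpy [1.7996e+02 3.0000e-02 8.6200e+01] F [-0.6 -0.7 -0.1] open 0.198
d mm [-0.  -0.2  0.8] inc [-0.     -0.0004  0.002 ] turn deg [ 0.04  0.03 -0.03] inc [ 0.0007  0.0004 -0.0004]
yc 128.07153325601791
```

View pics/s9.png

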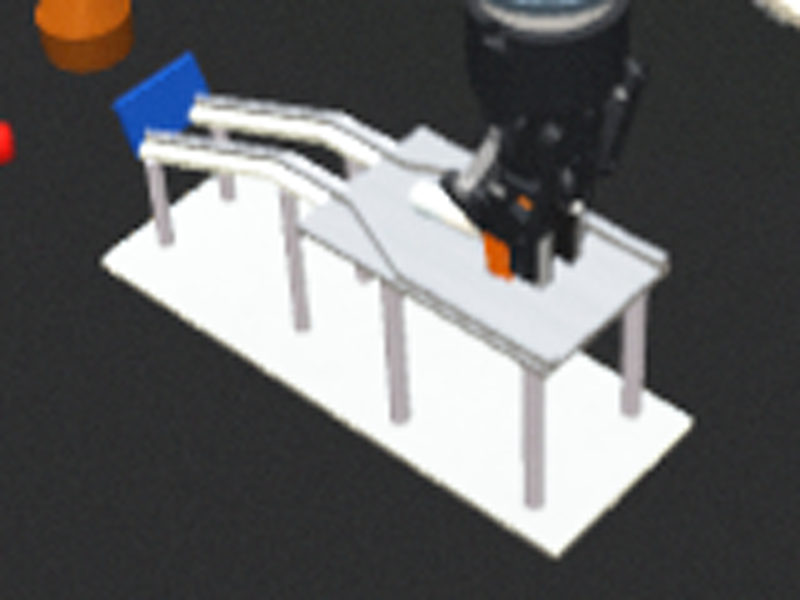

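View pics/w9.png

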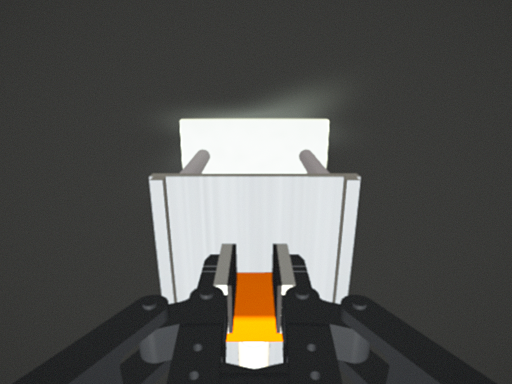

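{"method": "carry_out", "body": {
  "increments": [
    [[-0.02,0,0.002,0,0,0],[-0.04,0,0.002,0,0,0],[-0.06,0,0.002,0,0,0],[-0.08,0,0.002,0,0,0],[-0.1,0,0.002,0,0,0]]
  ]
}}

```text
clock: 12.62
eef_pos: [520.9, 19.3, 154.4]
tcp_rot: [-3.141, 0.0, 1.505]
contact_force: [-0.1, -0.5, 0.3]
opening: 0.198
```

```bash
cat > look.py <<'E'
import sys
from h import *
n=sys.argv[1]
f=grab('wrist')
p=np.array(sense()['eef_pos']); yc=(p[1]+69.8)/.998
inc([519.69+.0659*p[1],p[1],155],86.23); print('yc',yc)
g=grab('scene'); t=grab('top')
R=lambda a,k:cv2.resize(a[:,:,::-1],k,interpolation=cv2.INTER_CUBIC)
A=R(g['img'][140:260,150:310],(480,360)); B=R(t['img'][150:250,190:350],(320,200)); C=R(f['img'][150:384,120:392],(320,275))
im=np.zeros((480,800,3),np.uint8); im[:360,:480]=A; im[:200,480:]=B; im[205:480,480:]=C
cv2.imwrite(f'pics/{n}.png',im)
E
python3 look.py c10
```

```text
clock 12.67 pos [520.8  18.3 154.4] rpy [-1.7999e+02  3.0000e-02  8.6230e+01] F [-0.7 -0.9  0. ] open 0.204
d mm [ 0.   0.1 -0.6] inc [ 0.      0.0002 -0.0015] turn deg [-0.01  0.03 -0.  ] inc [-0.0002  0.0006 -0.0001]
yc 88.26430469686937
```

View pics/c10.png

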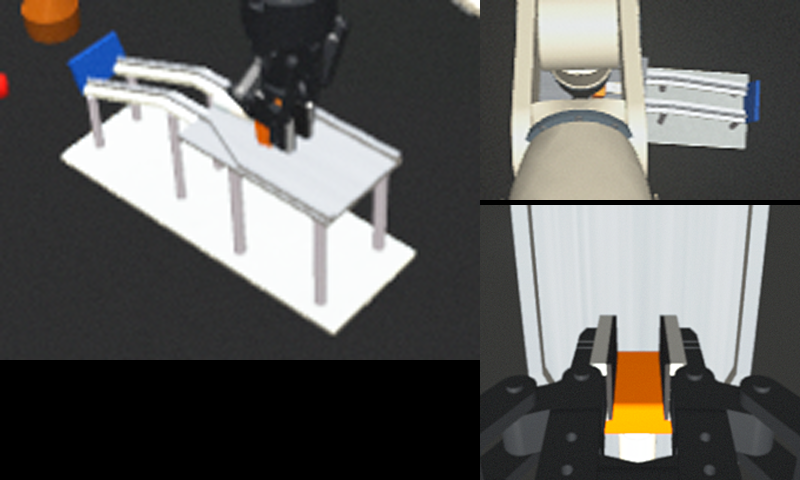

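{"method": "carry_out", "body": {
  "increments": [
    [[-0.02,0,0,0,0,0],[-0.04,0,0,0,0,0],[-0.06,0,0,0,0,0],[-0.08,0,0,0,0,0],[-0.1,0,0,0,0,0]]
  ]
}}

```text
clock: 13.18
eef_pos: [518.3, -20.7, 154.5]
tcp_rot: [-3.142, 0.0, 1.505]
contact_force: [-0.5, 1.0, -0.0]
opening: 0.204
```

```bash
python3 look.py c11
```

```text
clock 13.23 pos [518.2 -21.7 154.5] rpy [-1.7999e+02  3.0000e-02  8.6220e+01] F [-0.8 -1.4 -0.4] open 0.198
d mm [ 0.   0.  -0.5] inc [ 0.      0.0001 -0.0013] turn deg [-0.01  0.03 -0.01] inc [-0.0001  0.0006 -0.0002]
yc 48.202591889296436
```

View pics/c11.png

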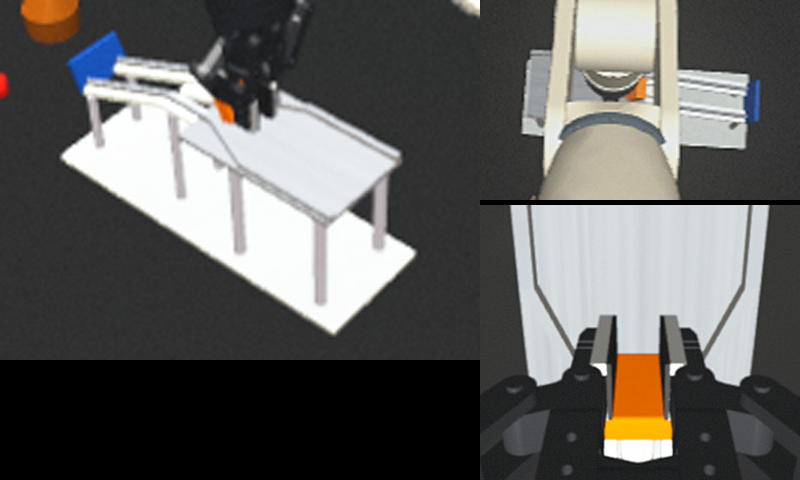

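{"method": "carry_out", "body": {
  "increments": [
    [[-0.012,0,0,0,0,0],[-0.024,0,0,0,0,0],[-0.036,0,0,0,0,0],[-0.048,0,0,0,0,0],[-0.06,0,0,0,0,0]]
  ]
}}

```text
clock: 13.75
eef_pos: [516.8, -44.2, 154.5]
tcp_rot: [3.142, 0.0, 1.505]
contact_force: [0.2, -0.0, 0.0]
opening: 0.197
```

```bash
python3 look.py c12
```

```text
clock 13.8 pos [516.8 -44.8 154.5] rpy [1.800e+02 2.000e-02 8.623e+01] F [-0.  -0.5 -0.5] open 0.201
d mm [-0.  -0.  -0.5] inc [-0.     -0.0001 -0.0013] turn deg [0.   0.02 0.  ] inc [0.     0.0003 0.    ]
yc 25.04792023865572
```

View pics/c12.png

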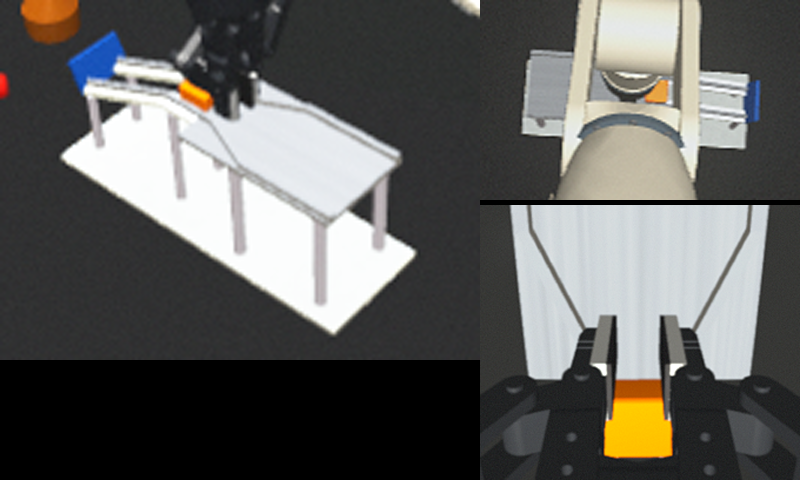

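{"method": "carry_out", "body": {
  "increments": [
    [[-0.016,0,0,0,0,0],[-0.032,0,0,0,0,0],[-0.048,0,0,0,0,0],[-0.064,0,0,0,0,0],[-0.08,0,0,0,0,0]]
  ]
}}

```text
clock: 14.32
eef_pos: [514.6, -76.4, 154.5]
tcp_rot: [-3.142, 0.0, 1.505]
contact_force: [0.4, 0.4, 0.3]
opening: 0.2
```

```bash
python3 look.py c13
```

```text
clock 14.37 pos [514.6 -77.2 154.5] rpy [1.800e+02 3.000e-02 8.622e+01] F [-0.3 -0.9 -0. ] open 0.203
d mm [-0.  -0.  -0.5] inc [-0.     -0.0001 -0.0013] turn deg [ 0.    0.03 -0.01] inc [ 0.0001  0.0004 -0.0002]
yc -7.452172535913818
```

View pics/c13.png

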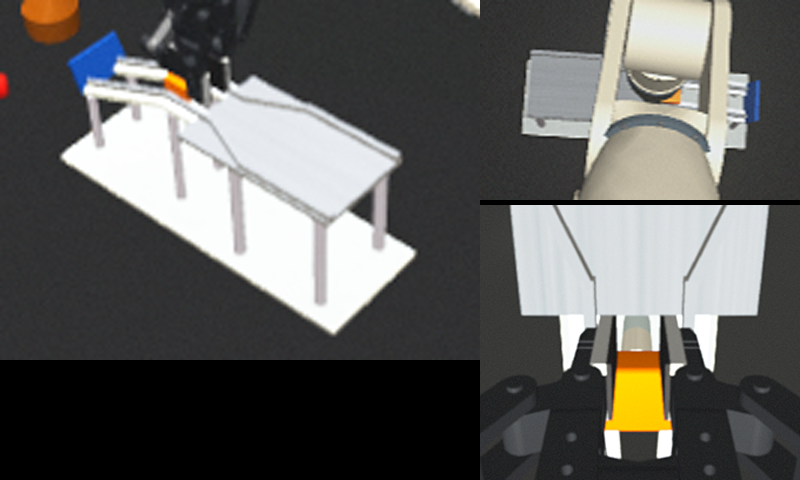

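{"method": "carry_out", "body": {
  "increments": [
    [[-0.016,0,0,0,0,0],[-0.032,0,0,0,0,0],[-0.048,0,0,0,0,0],[-0.062,0,0,0,0,0],[-0.076,0,0,0,0,0]]
  ]
}}

```text
clock: 14.88
eef_pos: [512.7, -106.7, 154.5]
tcp_rot: [3.142, 0.0, 1.505]
contact_force: [-0.4, 0.4, -0.0]
opening: 0.199
```

```bash
python3 look.py c14
```

```text
clock 14.93 pos [ 512.7 -107.4  154.5] rpy [1.7999e+02 3.0000e-02 8.6220e+01] F [-0.4 -1.1  0.1] open 0.198
d mm [-0.  -0.1 -0.5] inc [-0.     -0.0002 -0.0012] turn deg [ 0.01  0.03 -0.01] inc [ 0.0001  0.0004 -0.0002]
yc -37.648456817785885
```

View pics/c14.png

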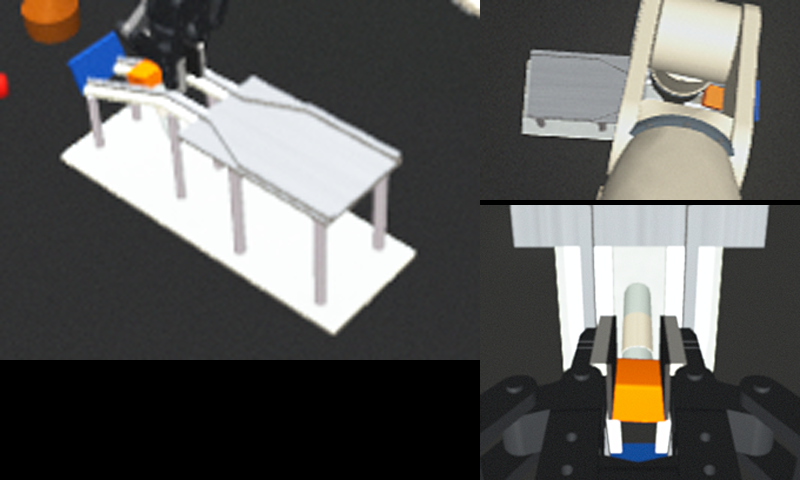

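{"method": "carry_out", "body": {
  "increments": [
    [[0.01,0,-0.03,0,0,0],[0.02,0,-0.1,0,0,0],[0.08,0,-0.18,0,0,0],[0.16,0,-0.2,0,0,0],[0.25,0,-0.2,0,0,0]]
  ]
}}

```text
clock: 15.45
eef_pos: [521.0, -5.8, 237.6]
tcp_rot: [3.136, -0.0, 1.503]
contact_force: [0.7, 0.0, 0.1]
opening: 0.2
```

{"method": "carry_out", "body": {
  "increments": [
    [[0.09,0,0,0,0,0],[0.18,0,0,0,0,0],[0.26,0,0,0,0,0],[0.3,0,0,0,0,0],[0.3,0,0,0,0,0]]
  ]
}}

```text
clock: 15.87
eef_pos: [527.2, 116.8, 234.5]
tcp_rot: [3.141, -0.001, 1.508]
contact_force: [0.6, -0.9, -0.5]
opening: 0.202
```

```bash
python3 look.py c15
python3 - <<'E'
from h import *
for c in ('scene','top'):
  for n in ['tube','tube_neck','chute_end','reagent_bottle','beaker','screwdriver']:
    print(c,n,[(np.round(q['point'],1).tolist(),round(q['confidence'],2)) for q in nets.tip_of(n,c)[:1]])
E
```

```text
clock 15.92 pos [527.  115.1 234.4] rpy [-179.99   -0.     86.4 ] F [-0.4 -0.2  0.2] open 0.196
d mm [ 0.   0.3 79.4] inc [0.     0.0007 0.1984] turn deg [-0.01 -0.    0.17] inc [-0.0001 -0.      0.0028]
yc 185.28717811716547
scene tube [([507.8, -181.8, 32.1], 0.51)]
scene tube_neck [([503.9, -207.6, 86.6], 0.49)]
scene chute_end [([506.2, -210.7, 85.5], 0.91)]
scene reagent_bottle [([413.1, -397.7, -0.4], 0.94)]
scene beaker [([645.4, 393.9, 1.2], 0.83)]
scene screwdriver [([601.5, -419.2, -0.2], 0.73)]
top tube [([508.9, -184.4, 32.3], 0.46)]
top tube_neck [([502.8, -207.6, 85.8], 0.57)]
top chute_end [([510.7, -205.3, 86.6], 0.63)]
top reagent_bottle [([409.9, -397.8, 0.3], 0.88)]
top beaker [([641.8, 389.4, 1.7], 0.63)]
top screwdriver [([600.2, -422.9, -1.5], 0.56)]
```

View pics/c15.png

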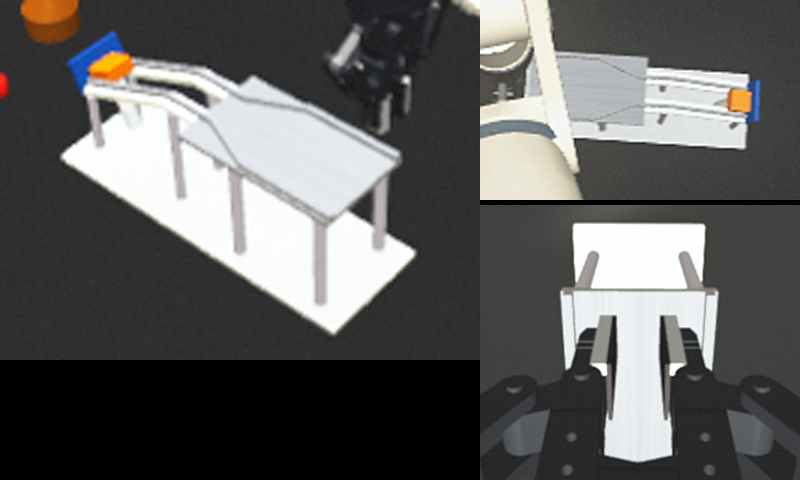

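{"method": "carry_out", "body": {
  "increments": [
    [[0,0,0,0,0,0],[0,0,0,0,0,0],[0,0,0,0,0,0],[0,0,0,0,0,0],[0,0,0,0,0,0]]
  ]
}}

```text
clock: 17.03
eef_pos: [527.2, 113.6, 234.5]
tcp_rot: [3.142, 0.0, 1.505]
contact_force: [0.9, -0.1, -0.2]
opening: 0.199
```

Run:
```python
from h import *
g=grab('scene'); t=grab('top')
R=lambda a,k:cv2.resize(a[:,:,::-1],k,interpolation=cv2.INTER_CUBIC)
cv2.imwrite('pics/e.png',np.hstack([R(g['img'][140:200,160:230],(400,343)),R(t['img'][170:230,280:350],(400,343))]))
print([np.round(q['point'],1) for n in('tube','tube_neck') for q in nets.tip_of(n,'top')[:1]],sense()['clock'])
```

```text
[array([ 511.3, -184.1,   30. ]), array([ 503. , -207.1,   87.9])] 17.2333
```

View pics/e.png

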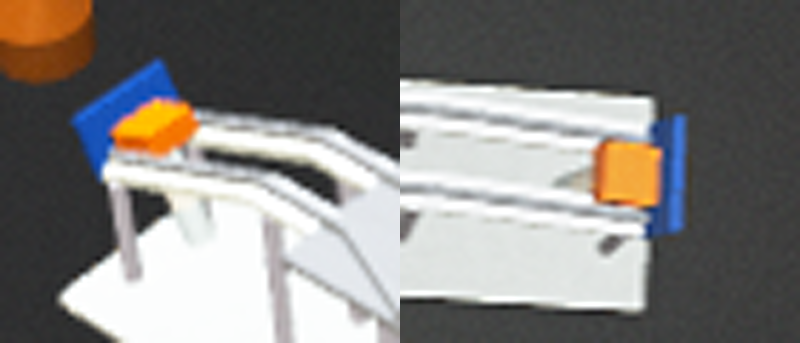

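The cap lies on the sloping rails against the blue plate (right pane about 628,173), with the body hanging below.

```bash
python3 -c "
from rig import r
print(r.sign_off())"
```

```text
the job is handed in; nothing more can be done
None
```

The orange-capped tube is hanging by its cap against the blue stop, cap up, and the job is handed in at about 17 s of the 45 s limit.

I picked the tube up by its body, laid it flat in the wide part of the tray foot first, and let go. I then pushed it endways with the gripper partly closed. The foot dropped into the slot, and I pushed the cap past the crest until the tube slid down by itself.

**Tube position:** the last pictures show the cap on the sloping rails against the blue plate with the body hanging below. The networks put the neck at about (503, -207, 87). Their own chute_end estimates were 3–8 mm away, mostly sideways; these points are good to only about 4 mm each.

**Bystanders:** the bottle, beaker and screwdriver were found where they began, within about 4 mm, which is network noise.

**Robot:** at hand-in the gripper stood clear of the chute at a height of about 234 mm. The highest contact force I saw was about 13 N, when I set the tube down on the tray. No check failed.

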